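# Open the push-latched counter hatch

## Task

Open the sample hatch of the counter, the low grey case whose hatch has a round window: press the ribbed plate at the hatch's front edge gently down just once, then take the fingers off and see that the hatch pops ajar and stays there by itself. Then, with the fingertips against its front edge, push the hatch gently on over until it leans back past upright on its stop. Only touch and push: leave the other case's hatch (three bars) shut and do not lift or shift any of the things standing about.

Things in the scene. Friction and masses are not known exactly. Their poses are not given: they have to be found in the camera images.
- counter: Low grey case, 100 (x) x 76 (y) mm, top 58 mm high, fixed to the worktop at a yaw up to 0.2 rad. Origin on the worktop, 25 mm behind its front wall, midway across; x to its back, y to its left, z up. The case to be opened; its hatch has a round window with a steel ring, and its front a blank display. The two cases may stand either way round.
- port (a joint): Counter's hatch, rad: 0 shut and latched, negative pressed in (stop -0.08), positive open (stop 1.85, leaning back). Push-push latch: pressed past -0.065 (4.5 mm at the plate, about 4 N; hard stop at 5.4 mm) and let go, it is freed and a spring arm swings it to about 0.9 within a second; pressed down again it re-latches. Stiff hinge (0.04 N m): it stays where it is left.
- port_press (a point): Middle of the ribbed touch plate (16 x 44 mm) on top of the counter's hatch, 13 mm from its front edge: the spot to press. It moves with the hatch; 65 mm above the worktop when shut.
- port_edge (a point): Middle of the front edge of the counter's hatch, half-way through its thickness; moves with the hatch, 80 mm from the hinge axis. The hatch is a plate 76 x 62 x 8 mm, hinged along its back edge (not to be loaded with over 40 N); shut, it overhangs the front wall by 5 mm.
- port_hinge (a point): Middle of the counter hatch's hinge axis, fixed on the case, 60 mm above the worktop, 50 mm behind the case's origin; the axis runs along the case's y.
- port_latch (a joint): Hidden cross slide inside the counter's latch, m: 0 latched; moves to about +0.012 as the hatch is pressed the first time, and to about -0.02 once the hatch has popped. Nothing to handle.
- store: Low grey case, 100 (x) x 76 (y) mm, top 58 mm high, fixed to the worktop at a yaw up to 0.2 rad. Origin on the worktop, 25 mm behind its front wall, midway across; x to its back, y to its left, z up. The other case, with three raised steel bars on its hatch; to be left alone.
- store_hatch (a joint): Hatch of the other case, same build; rad, 0 shut. Must stay shut.
- vial: Bystander: glass vial with a yellow cap, 18 mm across, 40 mm tall, standing in front of the gap between the two cases. Origin under its centre.
- bottle: Bystander: small brown dropper bottle, 33 mm across, 102 mm tall, to the left of the cases. Origin under its centre.
- syringe: Bystander: capped syringe lying on the worktop in front of the cases, 129 mm long, 16 mm high.
- meter: Bystander: yellow and black hand monitor, 120 x 66 x 56 mm, front right. Origin under its centre.
- carton: Bystander: orange and white carton, 62 x 92 x 48 mm, to the left. Origin under its centre.

How it is judged:
On the way, in this order (a step that is already met when the one before it is completed fails the run):
1. the counter's hatch is pressed in (value of joint port below -0.03 rad and contact force between the fingers and port above 0.3 N), for 0.02 s.
2. the hatch has popped ajar and stays there untouched for half a second (value of joint port between 0.5 and 1.35 rad and contact force between each of the fingers, the arm and port below 0.05 N), for 0.5 s.
At the end, for the whole second after the job is handed in: The counter's hatch leans back past upright (joint over 1.72 rad, the stop being at 1.85) and is at rest; the other case's hatch is shut (within 0.02 rad) (value of joint port above 1.72 rad and velocity of joint port between -0.05 and 0.05 rad/s and value of joint store_hatch between -0.02 and 0.02 rad); the robot touches nothing.
It fails at once if the counter's hatch is pressed down again after it has popped (value of joint port below -0.015 rad and value of joint port_latch below -0.006 m).
It fails at once if the counter or its hatch is pressed or pushed hard, with over 40 N (contact force between any of the fingers, the arm and counter above 40 N).
It fails at once if the other case's hatch is pressed in or opened (value of joint store_hatch below -0.03 rad or value of joint store_hatch above 0.05 rad).
It fails at once if a thing standing about is lifted or shifted by more than 15 mm, or knocked over (distance of any of vial, bottle, syringe, meter, carton from where it was at the start of the episode above 0.015 m or angle between any of vial, bottle's own z axis and vertical above 0.5 rad).
It also fails if it takes over 45 s, if anything falls off the work surface, if the arm or the gripper's body presses on something with over 40 N, if the wrist force passes 120 N, or if a joint passes its speed limit or range.

## Robot

A 6-joint arm with a two-finger parallel gripper is mounted at the origin on the work surface; the furniture and walls round the work are solid. World frame = base frame: x ahead of the robot, y to its left, z up, the work surface at z = 0. Lengths are in m, angles in rad, forces in N, time in s.
With the tool pointing down it reaches from about 0.3 to 0.875 m from the base axis. Payload 4.2 kg.
Tool frame: the origin (TCP) lies at the very end of the fingers, on their centre line; the grasp point (between the pads) lies env.grip_point_offset behind it (env.grip_point_offset is the distance from the TCP to the grasp point, in m); z points along the fingers, x is the direction in which the jaws open and shut, and the axes are right-handed (so a half turn about z gives the same grasp; the last joint's range is limited). The gripper opens to 85 mm and grips with 20 to 120 N. Pads are 22 mm wide; open, the fingers measure 114 mm over their backs; the gripper's body (76 mm by 85 mm) begins 54 mm behind the grasp point. The pads swing forward as they close: fully open they stand 13 mm farther back than shut.
Start: joints at [1.098, 0.32, 1.565, -0, 1.257, -0.02], TCP at [0.252, 0.517, 0.201] pointing down, gripper open.
Joint ranges: [-3.11, 3.11], [-0.84, 2.01], [0.21, 2.61], [-1.34, 4.49], [0.05, 2.63], [-2.56, 2.56]. Speed limits (rad/s): [2.57, 2.57, 3.14, 3.14, 3.14, 3.14].

## Interface

Orientations are given as a unit quaternion [x, y, z, w].
In Python, from plant import env, viewer gives the robot as it stands. The module is installed in compiled form; this text tells all that it offers.
- The arm moves only by the shell command python3 -m handwheel 'ROWS' [FORCE]. ROWS is JSON, a list of rows, each a list of 7 numbers: the opening, from 0 (shut) to 1 (fully open), then the shift along the world's x, y, z in mm, then the turn, a rotation vector about the world's x, y, z in rad. A call has 1 to 5 rows; each row is the pose to reach, as a shift and turn from the pose commanded when the call began; what a row does not reach only later rows make up. A row lasts 1/8 s, in which the tool goes at most 62.5 mm and 10.7 degrees, less where a joint would pass 70% of its speed; a pose out of reach is approached as far as the arm can. A call with a gripper value outside its range is refused whole. The fingers move at their own pace and stop on an object; FORCE is the grip in N (left out, the last holds). Time passes only in rows, so rows that repeat a pose let the fingers close. It gives the time, the measured TCP pose, the force and the opening at its end, in the units of the state.
- env.get_state(): the state, without advancing time (a new reading comes with each control period).
- viewer.get_image(name): name is "scene" or "top" or "wrist"; returns a dict with "frame" (420x560x3 uint8, blue, green, red), "fx", "fy", "cx", "cy" (pixels), "extrinsics" (4x4, takes a point from world to camera coordinates). Camera axes: x right, y down, z forward; pixel columns grow to the right and rows downward; lengths in m; the calibration is good to about 2 mm. A picture is of the moment at which its call begins. There is no depth.
- env.sign_off(): hands the job in, once; it reports no verdict.
Trained networks look in a picture, given as the dict that the camera call returned (one of the last four; its "shot" number tells which), for a name from the list of things; names that differ only in an ending like _2 or _b are one class to them, and where a whole thing is asked for, a point or a joint stands for the part that bears it (a point fixed in the world has none). Each returns a list of dicts, best first, with "score" (0 to 1); they miss things now and then, are a little off and sometimes report something else, mostly with a low value. They report only what shows in the picture. A call takes as long as a camera call.
- viewer.trace(label, picture): "mask" (420x560 bool, what is visible of it) and "bbox" ([centre column, centre row, width, height] in pixels, round what is visible of it).
The state is a dict: "t": time; "q": joint angles; "qd": joint speeds; "tau": joint torques, N m; "eef_pos": TCP position; "tcp_rot": TCP orientation; "force": force on the tool from outside, world axes, zero at the start; "wrist_torque": the same for the moment, N m; "grip_width": opening from 0.0 (shut) to 1.0 (fully open).
Only numpy, scipy, OpenCV 4.12 (cv2) and the standard library are available. Lean on these libraries where they do the work, as an engineer would, in place of code of your own. Each camera call takes 0.05 s, during which the arm holds its last target. There are 200 camera calls.

## Working session

There is one attempt and no reset: what is moved stays moved. The work goes in short steps, Python scripts to look and compute and a shell command to move; the robot and the scene stay as the last step left them, time stands still between calls to the robot, and variables do not carry over. Pictures are saved under pics/ and viewed, about 8 in all and at most 12, crops included, and the job is handed in when it is done.

```bash
mkdir -p pics; cat > h.py <<'E'
import numpy as np, cv2
from plant import env, viewer
def ray(p,u,v):
    E=np.array(p["extrinsics"]);R=E[:3,:3];t=E[:3,3]
    return -R.T@t, R.T@np.array([(u-p["cx"])/p["fx"],(v-p["cy"])/p["fy"],1])
def atz(p,u,v,z):
    c,d=ray(p,u,v);return c+d*(z-c[2])/d[2]
def proj(p,X):
    E=np.array(p["extrinsics"]);c=E[:3,:3]@np.array(X)+E[:3,3]
    return np.array([p["fx"]*c[0]/c[2]+p["cx"],p["fy"]*c[1]/c[2]+p["cy"]])
E
python3 - <<'E'
from h import *
s=env.get_state();print(s["eef_pos"],s["tcp_rot"],env.grip_point_offset)
for n in ("scene","top"):
    p=viewer.get_image(n);cv2.imwrite(f"pics/{n}0.png",p["frame"])
    print(n,ray(p,280,210))
    for l in ("port","store","counter","port_press","port_edge","vial","bottle","meter","carton","syringe"):
        r=viewer.trace(l,p)
        print(l,[(round(x["score"],2),np.round(x["bbox"]).tolist()) for x in r[:2]])
        if r and n=="top": 
            b=r[0]["bbox"];print("   z.06:",atz(p,b[0],b[1],.06).round(3), "rect",cv2.minAreaRect(cv2.findNonZero(r[0]["mask"].astype('uint8'))))
E
```

```text
[0.2512872  0.51659474 0.200487  ] [ 8.47773281e-01  5.30358084e-01 -7.53361831e-04  4.45279242e-04] 0.0187
scene (array([-0.13264624, -0.3492258 ,  0.76981169]), array([ 0.54564495,  0.21027279, -0.81142132]))
port [(0.58, [344.0, 198.0, 36.0, 35.0])]
store [(0.74, [283.0, 168.0, 45.0, 55.0]), (0.34, [322.0, 242.0, 41.0, 12.0])]
counter [(0.9, [345.0, 198.0, 48.0, 50.0]), (0.57, [186.0, 155.0, 43.0, 33.0])]
port_press [(0.6, [344.0, 198.0, 39.0, 31.0])]
port_edge [(0.7, [346.0, 195.0, 41.0, 34.0])]
vial [(0.52, [310.0, 217.0, 4.0, 11.0])]
bottle [(0.6, [238.0, 167.0, 12.0, 28.0])]
meter [(0.97, [348.0, 281.0, 47.0, 63.0])]
carton [(0.63, [186.0, 156.0, 43.0, 36.0])]
syringe [(0.83, [328.0, 242.0, 55.0, 13.0])]
top (array([ 0.27285644, -0.11870947,  0.85543421]), array([ 0.18341968,  0.01122968, -0.98303948]))
port [(0.9, [373.0, 200.0, 36.0, 39.0])]
   z.06: [ 0.446 -0.289  0.06 ] rect ((370.0964660644531, 200.14974975585938), (32.13241958618164, 40.18333435058594), 4.085616588592529)
store [(0.77, [283.0, 182.0, 46.0, 56.0])]
   z.06: [ 0.477 -0.114  0.06 ] rect ((280.9306640625, 1
[... 811 characters left out ...]
6484375), (36.200748443603516, 52.230323791503906), 85.60128784179688)
bottle [(0.55, [232.0, 206.0, 20.0, 23.0])]
   z.06: [ 0.427 -0.015  0.06 ] rect ((231.4000244140625, 204.30003356933594), (21.466251373291016, 16.54690170288086), 63.43495178222656)
meter [(0.79, [405.0, 298.0, 40.0, 65.0]), (0.59, [372.0, 201.0, 34.0, 45.0])]
   z.06: [ 0.261 -0.347  0.06 ] rect ((404.2284240722656, 296.6979675292969), (64.26483917236328, 38.972137451171875), 85.91438293457031)
carton []
syringe [(0.91, [369.0, 254.0, 64.0, 12.0]), (0.49, [280.0, 190.0, 35.0, 44.0])]
   z.06: [ 0.34  -0.281  0.06 ] rect ((367.1585693359375, 253.42681884765625), (11.264015197753906, 63.166831970214844), 83.6598129272461)
```

```bash
python3 - <<'E'
import cv2,numpy as np
a=cv2.imread("pics/top0.png")[130:340,130:450];b=cv2.imread("pics/scene0.png")[110:320,150:410]
cv2.imwrite("pics/v1.png",np.vstack([cv2.resize(a,(800,525))]))
E
```

```text
(no output)
```

View pics/v1.png

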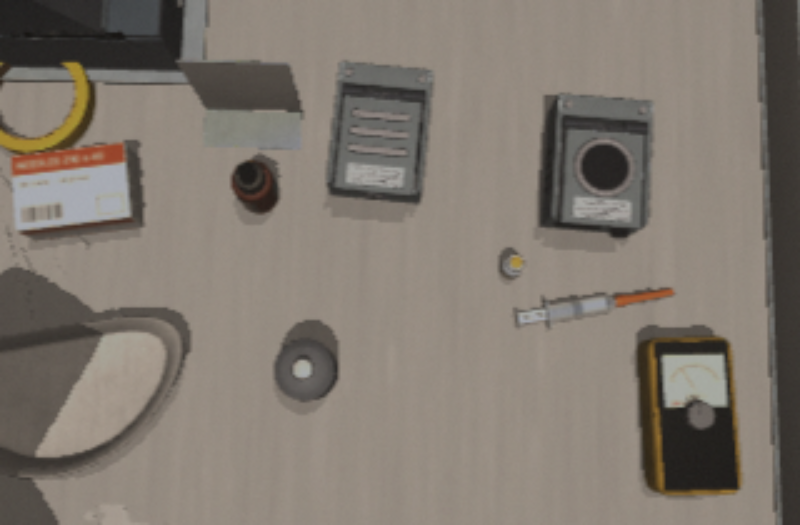

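The top view shows the counter (round window) on the right, with the window at about pixel (372,196) and the ribbed plate at about (371,214). Its front faces the robot. The vial is at about (335,236), and the store (three bars) is to the left.

```bash
python3 - <<'E'
from h import *
p=viewer.get_image("top")
z=5/2
for n,u,v,h in (("plate",602,209,.065),("window",605,165,.064),("vial",513,262,.04),("backL",557,97,.058),("backR",652,100,.058),("frontL",560,228,.064),("frontR",640,231,.06),("meterTop",690,340,.056),("bottle",252,175,.1),("syr",595,306,.01),("syrtip",673,292,.01)):
    print(n,atz(p,130+u/z,130+v/z,h).round(3))
p=viewer.get_image("scene");cv2.imwrite("pics/v2.png",p["frame"])
E
```

```text
plate [ 0.418 -0.285  0.065]
window [ 0.453 -0.288  0.064]
vial [ 0.378 -0.22   0.04 ]
backL [ 0.508 -0.251  0.058]
backR [ 0.508 -0.326  0.058]
frontL [ 0.402 -0.252  0.064]
frontR [ 0.402 -0.315  0.06 ]
meterTop [ 0.32  -0.352  0.056]
bottle [ 0.43  -0.018  0.1  ]
syr [ 0.348 -0.29   0.01 ]
syrtip [ 0.361 -0.353  0.01 ]
```

View pics/scene0.png

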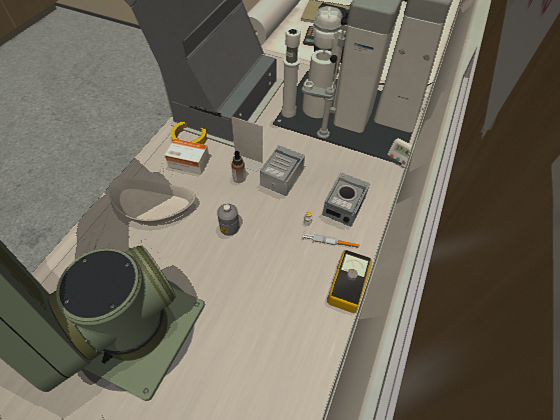

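The scene view agrees: the counter sits right of centre at about (345,198), and its free-standing neighbours are all low. I'll move over it with the fingers shut and the jaws along x.

```bash
python3 -m handwheel '[[0,20,-60,20,0,0,-0.18],[0,40,-120,40,0,0,-0.36],[0,60,-180,50,0,0,-0.54],[0,80,-240,50,0,0,-0.72],[0,100,-300,50,0,0,-0.85]]' 30
python3 -m handwheel '[[0,10,-60,0,0,0,-0.1],[0,10,-120,0,0,0,-0.2],[0,10,-180,0,0,0,-0.26],[0,10,-240,0,0,0,-0.26],[0,10,-300,0,0,0,-0.26]]'
python3 -m handwheel '[[0,0,-60,0,0,0,0],[0,0,-120,0,0,0,0],[0,0,-180,0,0,0,0],[0,0,-200,0,0,0,0],[0,0,-200,0,0,0,0]]'
python3 - <<'E'
from h import *
s=env.get_state();print(s["eef_pos"],s["tcp_rot"],s["q"],s["force"])
p=viewer.get_image("wrist");cv2.imwrite("pics/w1.png",p["frame"]);print(ray(p,280,210))
for l in ("port","port_press","counter","port_edge","vial"):
    print(l,[(round(x["score"],2),np.round(x["bbox"]).tolist()) for x in viewer.trace(l,p)[:2]])
E
```

```text
t: 1.82
eef_pos: [0.3487, 0.2253, 0.2518]
tcp_rot: [0.991, 0.132, 0.001, -0.0]
force: [1.1, 0.3, -0.6]
grip_width: -0.001
t: 2.45
eef_pos: [0.358, -0.0748, 0.2517]
tcp_rot: [1.0, 0.004, 0.001, 0.0]
force: [1.1, -0.7, 0.2]
grip_width: 0.005
t: 3.08
eef_pos: [0.3581, -0.2734, 0.251]
tcp_rot: [1.0, 0.003, -0.0, -0.001]
force: [-0.3, 0.7, -0.2]
grip_width: -0.0
[ 0.35807857 -0.27336353  0.25100264] [ 9.99995406e-01  2.97525490e-03 -2.09691003e-04 -5.40944187e-04] [-6.78009307e-01  9.10199218e-02  1.73673194e+00  5.95965628e-04
  1.31484779e+00 -6.84110993e-01] [-0.26014349  0.66242731 -0.1525784 ]
(array([ 0.35742994, -0.19145782,  0.42400555]), array([ 2.54306360e-04, -3.18506570e-01, -9.47922326e-01]))
port [(0.56, [361.0, 186.0, 73.0, 57.0])]
port_press [(0.93, [357.0, 188.0, 75.0, 61.0])]
counter [(0.72, [371.0, 184.0, 103.0, 73.0])]
port_edge [(0.64, [360.0, 185.0, 81.0, 52.0])]
vial [(0.55, [301.0, 127.0, 16.0, 19.0])]
```

View pics/w1.png

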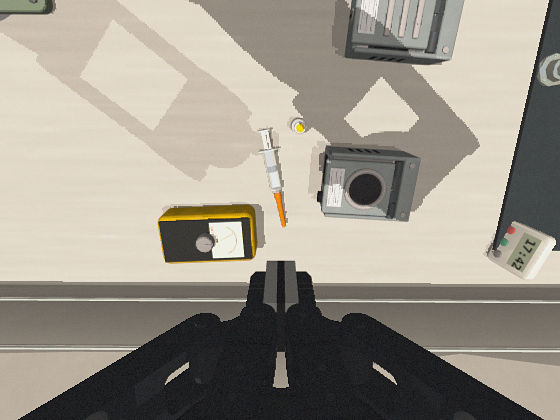

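The wrist view shows the counter's hatch with the plate at about (336,187), the window at (365,188) and the vial at (299,126). Next I'll turn these into world coordinates and compare them with the top view.

```bash
python3 - <<'E'
from h import *
p=viewer.get_image("wrist")
f=p["frame"][130:235,300:440];cv2.imwrite("pics/w1c.png",cv2.resize(f,None,fx=5,fy=5,interpolation=cv2.INTER_CUBIC))
for n,u,v,h in (("plate",336,187,.065),("window",365,188,.064),("vial",299,126,.04)): print(n,atz(p,u,v,h).round(4))
# two-view window triangulation vs top
t=viewer.get_image("top")
for a,b in (((365,188),(372,196)),((336,187),(370.8,213.6))):
    c1,d1=ray(p,*a);c2,d2=ray(t,*b)
    k=np.linalg.lstsq(np.c_[d1,-d2],c2-c1,rcond=None)[0];print((c1+k[0]*d1).round(4),(c2+k[1]*d2).round(4))
E
```

```text
plate [ 0.4205 -0.2831  0.065 ]
window [ 0.4533 -0.2842  0.064 ]
vial [ 0.3787 -0.2192  0.04  ]
[ 0.4634 -0.2943  0.0258] [ 0.4617 -0.2957  0.0257]
[ 0.4272 -0.2931  0.0268] [ 0.4251 -0.2928  0.0263]
```

View pics/w1c.png

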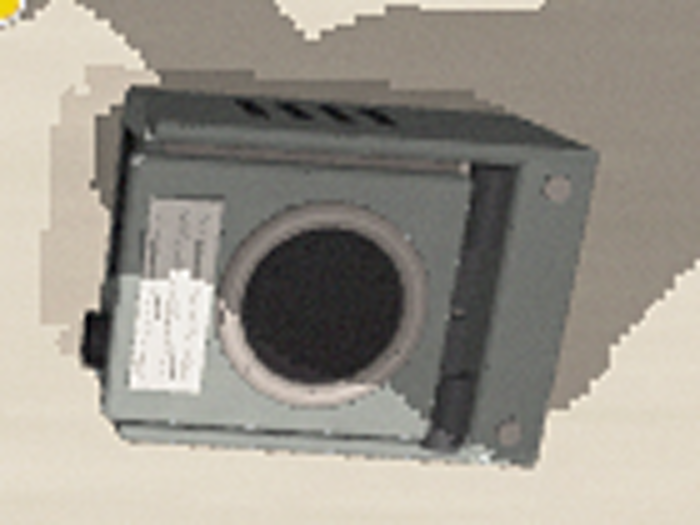

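The two views agree to about 4 mm in x and y: plate ≈ (0.420, -0.286), case yaw ≈ -0.1. The baseline is too short to give the height, so I'll find it by touch. Approaching above the plate.

```bash
python3 -m handwheel '[[0,30,-6,-10,0,0,-0.1],[0,62,-12,-50,0,0,-0.1],[0,62,-12,-110,0,0,-0.1],[0,62,-12,-165,0,0,-0.1],[0,62,-12,-165,0,0,-0.1]]'
python3 - <<'E'
from h import *
for n in ("wrist","scene"):
    p=viewer.get_image(n)
    if n=="wrist": cv2.imwrite("pics/w2.png",cv2.resize(p["frame"][120:300,200:440],None,fx=3,fy=3))
print(env.get_state()["force"],env.get_state()["eef_pos"])
E
```

```text
t: 4.1
eef_pos: [0.4176, -0.2826, 0.0831]
tcp_rot: [0.999, -0.046, -0.004, -0.003]
force: [0.7, -0.3, 0.3]
grip_width: -0.002
[-0.04418261 -0.47628009  1.35900644] [ 0.42129704 -0.28543862  0.08770853]
```

View pics/w2.png

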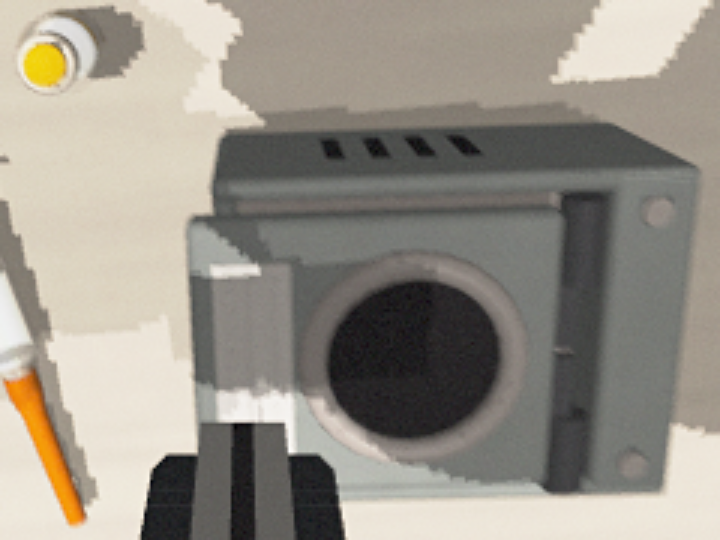

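The shut fingertips are over the plate, about 4–5 mm toward its right half. I'll shift slightly, then lower gently.

```bash
python3 -m handwheel '[[0,0,4,-8,0,0,0],[0,0,4,-14,0,0,0],[0,0,4,-17,0,0,0],[0,0,4,-18,0,0,0],[0,0,4,-18,0,0,0]]'
```

```text
t: 4.82
eef_pos: [0.4203, -0.281, 0.0684]
tcp_rot: [0.999, -0.046, 0.0, 0.0]
force: [0.7, 0.4, -0.3]
grip_width: -0.003
```

```bash
python3 -m handwheel '[[0,0,0,-2,0,0,0],[0,0,0,-4,0,0,0],[0,0,0,-5,0,0,0],[0,0,0,-6,0,0,0],[0,0,0,-6,0,0,0]]'
```

```text
t: 5.45
eef_pos: [0.4202, -0.281, 0.0622]
tcp_rot: [0.999, -0.046, -0.0, -0.0]
force: [-0.3, -0.1, 0.2]
grip_width: 0.001
```

```bash
python3 -m handwheel '[[0,0,0,-1,0,0,0],[0,0,0,-2,0,0,0],[0,0,0,-2,0,0,0]]'; python3 - <<'E'
from h import *
print(env.get_state()["force"])
p=viewer.get_image("wrist");cv2.imwrite("pics/w3.png",cv2.resize(p["frame"][120:300,200:440],None,fx=3,fy=3))
print(env.get_state()["force"],env.get_state()["tau"])
E
```

```text
t: 5.82
eef_pos: [0.4202, -0.2809, 0.0602]
tcp_rot: [0.999, -0.046, -0.0, -0.0]
force: [-1.0, 0.1, -0.6]
grip_width: 0.005
[-0.99005583  0.08890442 -0.64573705]
[-0.31844161  0.04250459  0.09876263] [-4.12785457e-04 -3.79283845e+01 -1.82233411e+01 -6.41003794e-05
  1.10511093e-03 -2.91070660e-05]
```

View pics/w3.png

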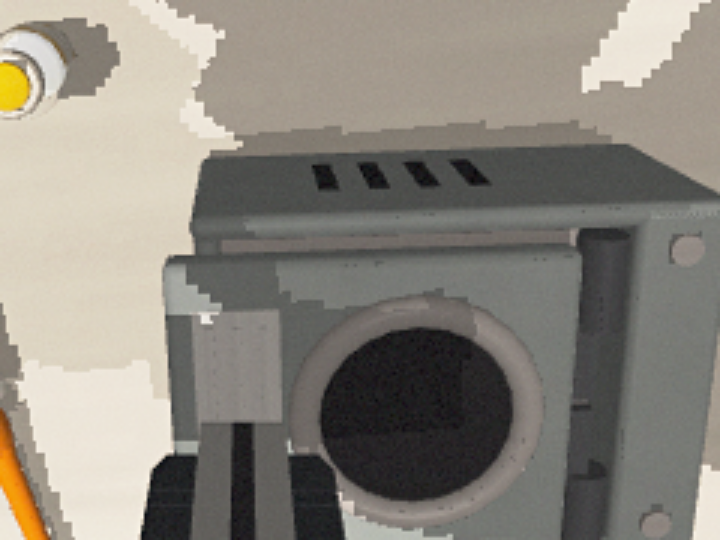

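The fingertips are over the middle of the plate with no measurable force at TCP z = 0.060. Before going lower I'll check the heights by triangulating the two wrist views.

```bash
python3 - <<'E'
from h import *
p=viewer.get_image("wrist");s=env.get_state()
print("tcp px",proj(p,s["eef_pos"]), ray(p,280,210))
c2,d2=ray(p,339,257.3)
# camera 1: pure translation + yaw known; rebuild from printed data (view 1 rays at h=.064 through known centre)
c1=np.array([.35743,-.19146,.42401]);w=np.array([.4533,-.2842,.064])
for dv in (0,-.003):
    d1=w+[0,dv,0]-c1
    k=np.linalg.lstsq(np.c_[d1,-d2],c2-c1,rcond=None)[0];print((c1+k[0]*d1).round(4),(c2+k[1]*d2).round(4))
for z in (.064,.06,.055):print(z,atz(p,339,257.3,z).round(4), "plate corners",atz(p,200+192/3,120+312/3,z+.001).round(4),atz(p,200+280/3,120+310/3,z+.001).round(4),"hatch edge L/R",atz(p,200+165/3,120+260/3,z).round(4),atz(p,200+580/3,120+250/3,z).round(4))
E
```

```text
tcp px [280.80170576 249.34103673] (array([ 0.42755009, -0.19922364,  0.23318642]), array([-0.03052304, -0.31801571, -0.94759569]))
[ 0.4506 -0.2816  0.074 ] [ 0.4512 -0.2819  0.0742]
[ 0.453  -0.2869  0.0651] [ 0.4526 -0.2867  0.0649]
0.064 [ 0.4527 -0.2872  0.064 ] plate corners [ 0.4127 -0.2628  0.065 ] [ 0.4286 -0.2639  0.065 ] hatch edge L/R [ 0.4089 -0.2529  0.064 ] [ 0.4828 -0.2579  0.064 ]
0.06 [ 0.4533 -0.2893  0.06  ] plate corners [ 0.4124 -0.2644  0.061 ] [ 0.4287 -0.2655  0.061 ] hatch edge L/R [ 0.4085 -0.2542  0.06  ] [ 0.4841 -0.2592  0.06  ]
0.055 [ 0.454  -0.2919  0.055 ] plate corners [ 0.412  -0.2663  0.056 ] [ 0.4287 -0.2674  0.056 ] hatch edge L/R [ 0.4079 -0.2557  0.055 ] [ 0.4857 -0.261   0.055 ]
```

Triangulation puts the hatch top at 0.064–0.065, as it should be. The visible fingertip end shows at row 262 where the TCP should be at row 249, so the real tips may stand a bit higher than the TCP. I'll go on down in small steps, watching the force.

```bash
python3 -m handwheel '[[0,0,0,-1,0,0,0],[0,0,0,-1,0,0,0]]'; python3 - <<'E'
from h import *
F=[]
for i in range(4):
    p=viewer.get_image("scene");F.append(env.get_state()["force"])
print(np.mean(F,0), np.std(F,0),env.get_state()["wrist_torque"],env.get_state()["q"])
cv2.imwrite("pics/s4.png",cv2.resize(p["frame"][140:260,280:420],None,fx=5,fy=5,interpolation=cv2.INTER_CUBIC))
E
```

```text
t: 6.18
eef_pos: [0.4202, -0.2809, 0.0592]
tcp_rot: [0.999, -0.046, -0.0, -0.0]
force: [0.4, -0.2, -0.3]
grip_width: -0.001
[-0.10722032  0.17032741 -0.17553766] [0.27176663 0.5513704  0.34226091] [-0.012115    0.06167065 -0.0780208 ] [-6.12095510e-01  3.50510732e-01  1.92219405e+00  5.89134856e-05
  8.68763909e-01 -5.20148578e-01]
```

View pics/s4.png

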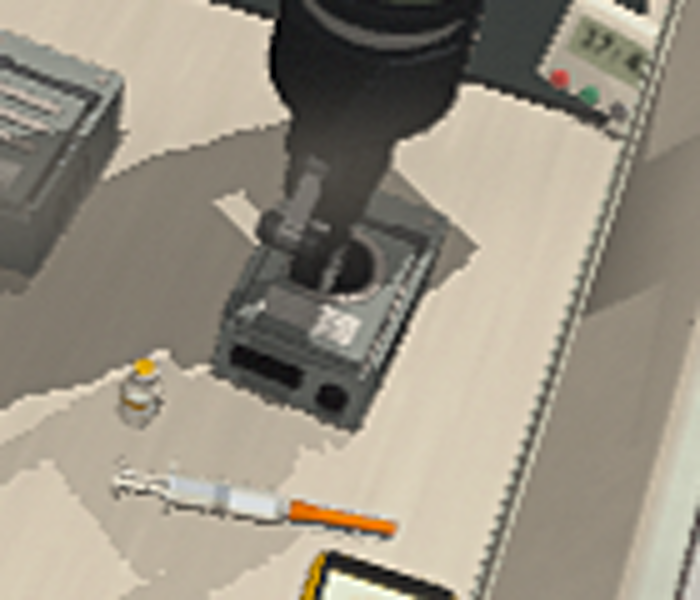

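Both cameras show the tips well above the plate: in the scene view the tip is at about (345,197), in front of the window. I'll work out the tip's real height from these two views.

```bash
python3 - <<'E'
from h import *
a=viewer.get_image("scene");b=viewer.get_image("wrist");t=viewer.get_image("top")
for z in (.06,.07,.08,.09,.1,.11): print(z,[proj(q,[.42,-.281,z]).round(1).tolist() for q in (a,b,t)])
for z in (.06,.08,.09,.1,.11): print("near edge",z,[proj(q,[.42,-.270,z]).round(1).tolist() for q in (a,b,t)])
f=np.hstack([cv2.resize(a["frame"][180:220,325:365],(400,400),interpolation=cv2.INTER_NEAREST),cv2.resize(t["frame"][180:230,345:395],(400,400),interpolation=cv2.INTER_NEAREST)])
cv2.imwrite("pics/s5.png",f)
E
```

```text
0.06 [[339.5, 202.5], [280.3, 249.9], [368.4, 213.0]]
0.07 [[340.2, 199.9], [280.3, 257.9], [369.4, 212.0]]
0.08 [[340.9, 197.2], [280.3, 266.7], [370.5, 211.1]]
0.09 [[341.6, 194.4], [280.3, 276.7], [371.6, 210.1]]
0.1 [[342.3, 191.6], [280.3, 287.8], [372.8, 209.1]]
0.11 [[343.0, 188.7], [280.3, 300.5], [373.9, 208.1]]
near edge 0.06 [[335.0, 200.9], [278.5, 232.1], [362.7, 212.8]]
near edge 0.08 [[336.2, 195.6], [278.3, 247.3], [364.7, 210.9]]
near edge 0.09 [[336.9, 192.8], [278.2, 256.3], [365.7, 210.0]]
near edge 0.1 [[337.5, 190.0], [278.1, 266.4], [366.8, 209.0]]
near edge 0.11 [[338.2, 187.1], [277.9, 277.9], [367.9, 208.0]]
```

View pics/s5.png

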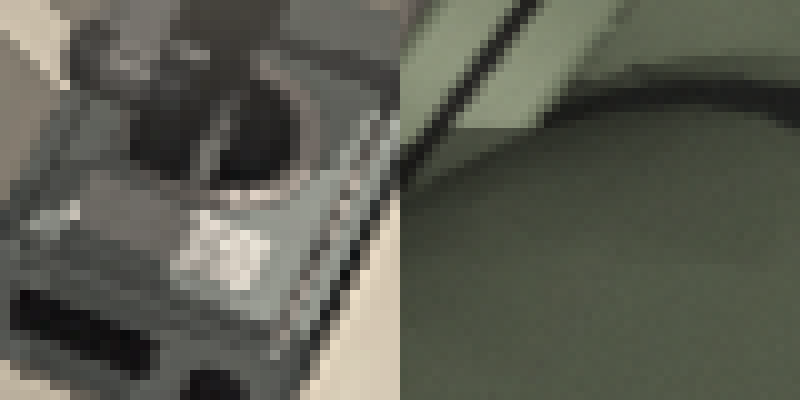

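The tip end is roughly 15–25 mm higher than the reported TCP. I'll keep lowering in small steps and find contact by force; the latch spring gives 5 mm of warning.

```bash
for i in 1; do python3 -m handwheel '[[0,0,0,-1,0,0,0],[0,0,0,-2,0,0,0],[0,0,0,-3,0,0,0],[0,0,0,-3,0,0,0]]'; done; python3 - <<'E'
from h import *
F=[]
for i in range(3):
    p=viewer.get_image("wrist");F.append(env.get_state()["force"])
print(np.mean(F,0))
E
```

```text
t: 7.02
eef_pos: [0.4202, -0.2809, 0.0562]
tcp_rot: [0.999, -0.046, -0.0, -0.0]
force: [0.3, 0.1, -0.7]
grip_width: -0.0
[ 0.05843767 -0.44755635  0.46878429]
```

```bash
python3 -m handwheel '[[0,0,0,-1,0,0,0],[0,0,0,-2,0,0,0],[0,0,0,-3,0,0,0],[0,0,0,-4,0,0,0]]'
```

```text
t: 7.68
eef_pos: [0.4202, -0.281, 0.0522]
tcp_rot: [0.999, -0.046, 0.0, -0.0]
force: [-0.4, -0.0, -0.2]
grip_width: 0.0
```

```bash
python3 - <<'E'
from h import *
F=[]
for i in range(3):
    p=viewer.get_image("scene");F.append(env.get_state()["force"])
print(np.mean(F,0),env.get_state()["eef_pos"])
E
```

```text
[-0.11889805  0.08880874 -0.08396848] [ 0.42018478 -0.28093559  0.0522258 ]
```

```bash
python3 -m handwheel '[[0,0,0,-1,0,0,0],[0,0,0,-2,0,0,0],[0,0,0,-3,0,0,0],[0,0,0,-3,0,0,0]]'
```

```text
t: 8.32
eef_pos: [0.4202, -0.2809, 0.0492]
tcp_rot: [0.999, -0.046, -0.0, -0.0]
force: [0.4, 0.4, -0.1]
grip_width: -0.001
```

```bash
python3 -m handwheel '[[0,0,0,-1,0,0,0],[0,0,0,-2,0,0,0],[0,0,0,-3,0,0,0],[0,0,0,-3,0,0,0]]'; python3 - <<'E'
from h import *
p=viewer.get_image("wrist")
print(env.get_state()["force"])
q=viewer.get_image("scene")
f=np.hstack([cv2.resize(q["frame"][175:225,320:370],(400,400),interpolation=cv2.INTER_NEAREST),cv2.resize(p["frame"][180:300,220:340],(400,400))])
cv2.imwrite("pics/s6.png",f)
E
```

```text
t: 8.82
eef_pos: [0.4202, -0.2809, 0.0462]
tcp_rot: [0.999, -0.046, -0.0, -0.0]
force: [0.6, -0.6, 0.0]
grip_width: 0.001
[ 0.03667548 -0.17278444  0.4020645 ]
```

View pics/s6.png

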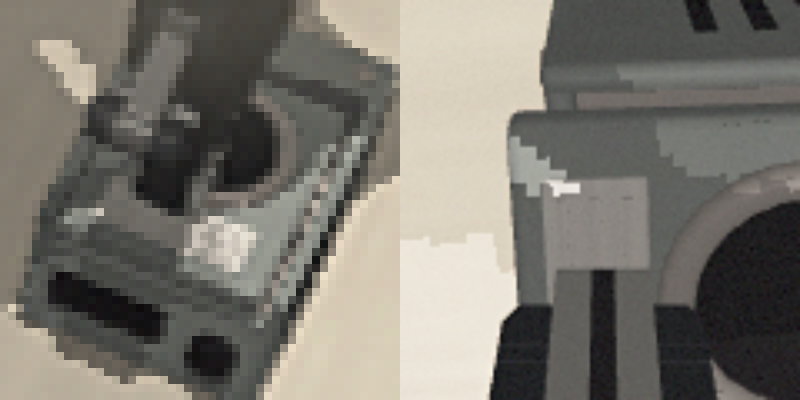

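The tips are now very nearly at the plate: in the wrist view only about 14 mm of plate shows ahead of them. Going on in finer steps.

```bash
python3 -m handwheel '[[0,0,0,-1,0,0,0],[0,0,0,-2,0,0,0],[0,0,0,-2,0,0,0]]'; python3 -m handwheel '[[0,0,0,0,0,0,0]]'
```

```text
t: 9.3
eef_pos: [0.4202, -0.2809, 0.0442]
tcp_rot: [0.999, -0.046, -0.0, -0.0]
force: [0.6, 0.6, 0.6]
grip_width: -0.0
t: 9.43
eef_pos: [0.4203, -0.281, 0.0443]
tcp_rot: [0.999, -0.046, 0.0, -0.0]
force: [0.3, 0.0, 0.2]
grip_width: 0.0
```

```bash
python3 -m handwheel '[[0,0,0,-1,0,0,0],[0,0,0,-2,0,0,0],[0,0,0,-2,0,0,0]]'; python3 -m handwheel '[[0,0,0,0,0,0,0]]'
```

```text
t: 9.8
eef_pos: [0.4202, -0.2809, 0.0422]
tcp_rot: [0.999, -0.046, -0.0, -0.0]
force: [-0.0, 0.2, 0.3]
grip_width: 0.002
t: 9.93
eef_pos: [0.4202, -0.281, 0.0423]
tcp_rot: [0.999, -0.046, 0.0, -0.0]
force: [-0.3, 0.5, 0.9]
grip_width: -0.003
```

```bash
python3 -m handwheel '[[0,0,0,-1,0,0,0],[0,0,0,-2,0,0,0],[0,0,0,-2,0,0,0]]'; python3 -m handwheel '[[0,0,0,0,0,0,0]]'
```

```text
t: 10.3
eef_pos: [0.4202, -0.2809, 0.0402]
tcp_rot: [0.999, -0.046, -0.0, -0.0]
force: [-1.3, -0.7, -0.1]
grip_width: 0.0
t: 10.42
eef_pos: [0.4202, -0.281, 0.0403]
tcp_rot: [0.999, -0.046, 0.0, -0.0]
force: [0.1, -0.3, -0.0]
grip_width: 0.003
```

```bash
python3 -m handwheel '[[0,0,0,-1,0,0,0],[0,0,0,-2,0,0,0],[0,0,0,-2,0,0,0]]'; python3 -m handwheel '[[0,0,0,-1,0,0,0],[0,0,0,-1,0,0,0]]'; python3 - <<'E'
from h import *
p=viewer.get_image("wrist")
print(env.get_state()["force"],env.get_state()["tau"])
q=viewer.get_image("scene")
f=np.hstack([cv2.resize(q["frame"][175:225,320:370],(400,400),interpolation=cv2.INTER_NEAREST),cv2.resize(p["frame"][180:300,220:340],(400,400))])
cv2.imwrite("pics/s7.png",f)
E
```

```text
t: 10.8
eef_pos: [0.4202, -0.2809, 0.0382]
tcp_rot: [0.999, -0.046, -0.0, -0.0]
force: [0.1, -0.4, -0.6]
grip_width: -0.002
t: 11.05
eef_pos: [0.4202, -0.281, 0.0372]
tcp_rot: [0.999, -0.046, -0.0, -0.0]
force: [-0.1, 0.9, -0.4]
grip_width: 0.002
[0.16338693 0.00238498 0.0755602 ] [ 4.11100318e-04 -3.85534751e+01 -1.72234833e+01  9.84045050e-05
  5.51576431e-04 -1.18162990e-05]
```

View pics/s7.png

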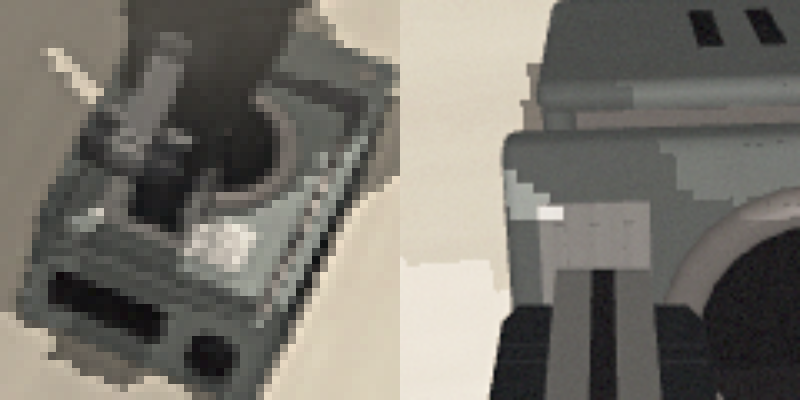

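About 10 mm of plate shows ahead of the tips. With 22 mm wide pads, contact should come when about 6.5 mm shows, roughly 6 mm further down, so the tips are about 35 mm above the reported TCP. Going on.

```bash
python3 -m handwheel '[[0,0,0,-1,0,0,0],[0,0,0,-2,0,0,0],[0,0,0,-3,0,0,0],[0,0,0,-3,0,0,0]]'; python3 -m handwheel '[[0,0,0,-1,0,0,0],[0,0,0,-1,0,0,0]]';
```

```text
t: 11.65
eef_pos: [0.4202, -0.281, 0.0342]
tcp_rot: [0.999, -0.046, -0.0, -0.0]
force: [-0.3, 0.3, -0.5]
grip_width: -0.005
t: 11.9
eef_pos: [0.4203, -0.281, 0.0335]
tcp_rot: [0.999, -0.046, 0.0, 0.0]
force: [-1.3, 0.5, 2.9]
grip_width: 0.004
```

```bash
python3 -m handwheel '[[0,0,0,-1,0,0,0],[0,0,0,-1,0,0,0]]'
```

```text
t: 12.15
eef_pos: [0.4202, -0.281, 0.0324]
tcp_rot: [0.999, -0.046, 0.0, 0.0]
force: [-0.8, -0.3, 3.7]
grip_width: -0.003
```

Contact, at 3–4 N. Pressing the rest of the stroke.

```bash
python3 -m handwheel '[[0,0,0,-1,0,0,0],[0,0,0,-2,0,0,0],[0,0,0,-3,0,0,0],[0,0,0,-3,0,0,0]]'
```

```text
t: 12.65
eef_pos: [0.4202, -0.281, 0.0292]
tcp_rot: [0.999, -0.046, -0.0, 0.0]
force: [-1.5, 0.0, 3.1]
grip_width: 0.004
```

```bash
python3 -m handwheel '[[0,0,0,-0.5,0,0,0],[0,0,0,-0.5,0,0,0]]'
```

```text
t: 12.9
eef_pos: [0.4202, -0.281, 0.029]
tcp_rot: [0.999, -0.046, 0.0, 0.0]
force: [-1.2, 0.9, 6.4]
grip_width: -0.002
```

```bash
python3 -m handwheel '[[0,0,0,-0.5,0,0,0],[0,0,0,-0.5,0,0,0]]'
```

```text
t: 13.15
eef_pos: [0.4203, -0.281, 0.0289]
tcp_rot: [0.999, -0.046, 0.0, 0.0]
force: [-1.8, 1.2, 9.0]
grip_width: -0.002
```

That's the hard stop at 9 N, so I'll lift away quickly.

```bash
python3 -m handwheel '[[0,0,0,60,0,0,0],[0,-20,0,120,0,0,0],[0,-60,0,150,0,0,0],[0,-80,0,150,0,0,0],[0,-80,0,150,0,0,0]]'; python3 -m handwheel '[[0,0,0,0,0,0,0],[0,0,0,0,0,0,0],[0,0,0,0,0,0,0],[0,0,0,0,0,0,0],[0,0,0,0,0,0,0]]'; python3 -m handwheel '[[0,0,0,0,0,0,0],[0,0,0,0,0,0,0],[0,0,0,0,0,0,0],[0,0,0,0,0,0,0],[0,0,0,0,0,0,0]]'; python3 - <<'E'
from h import *
q=viewer.get_image("scene");p=viewer.get_image("wrist")
f=np.hstack([cv2.resize(q["frame"][165:235,310:380],(400,400),interpolation=cv2.INTER_NEAREST),cv2.resize(p["frame"][100:300,200:400],(400,400))])
cv2.imwrite("pics/s8.png",f)
E
```

```text
t: 13.78
eef_pos: [0.339, -0.2804, 0.1772]
tcp_rot: [0.999, -0.047, -0.0, -0.001]
force: [0.6, -0.5, -0.9]
grip_width: -0.002
t: 14.4
eef_pos: [0.3404, -0.2809, 0.1782]
tcp_rot: [0.999, -0.046, -0.0, -0.0]
force: [0.1, 0.3, -0.5]
grip_width: 0.004
t: 15.02
eef_pos: [0.3402, -0.281, 0.1783]
tcp_rot: [0.999, -0.046, 0.0, 0.0]
force: [-0.6, 0.5, 0.1]
grip_width: -0.003
```

View pics/s8.png

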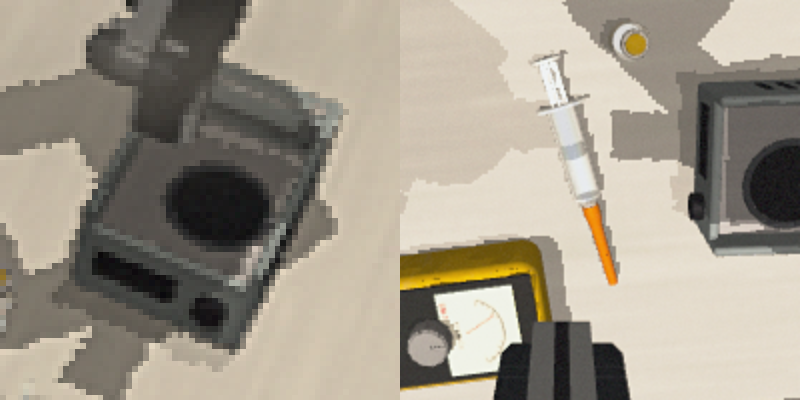

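The hatch has popped: the chamber is open and the window face is swung up. I pulled off at t = 13.3 s, and nothing touches the hatch. Next I lower in front of the raised edge, with the actual tips at about z = 0.105 (31 mm above the reported TCP).

```bash
python3 -m handwheel '[[0,0,-6,-50,0,0,0],[0,0,-6,-104,0,0,0],[0,20,-6,-104,0,0,0],[0,45,-6,-104,0,0,0],[0,60,-6,-104,0,0,0]]'; python3 -m handwheel '[[0,5,0,0,0,0,0],[0,10,0,0,0,0,0],[0,15,0,0,0,0,0],[0,20,0,0,0,0,0],[0,25,0,0,0,0,0]]'
```

```text
t: 15.75
eef_pos: [0.4039, -0.2882, 0.0765]
tcp_rot: [0.999, -0.046, 0.002, 0.001]
force: [0.7, -0.6, -0.8]
grip_width: 0.001
t: 16.38
eef_pos: [0.4246, -0.2868, 0.0743]
tcp_rot: [0.999, -0.046, -0.001, -0.0]
force: [-2.2, -0.1, 1.2]
grip_width: 0.001
```

Contact with about 2 N. Pushing on.

```bash
python3 -m handwheel '[[0,6,0,0,0,0,0],[0,12,-1,0,0,0,0],[0,18,-1,0,0,0,0],[0,24,-2,0,0,0,0],[0,30,-2,0,0,0,0]]'; python3 -m handwheel '[[0,4,0,0,0,0,0],[0,8,0,0,0,0,0],[0,11,-1,0,0,0,0],[0,14,-1,0,0,0,0],[0,14,-1,0,0,0,0]]'
```

```text
t: 17.0
eef_pos: [0.4558, -0.2891, 0.0743]
tcp_rot: [0.999, -0.046, 0.0, 0.0]
force: [-1.3, -0.4, 0.2]
grip_width: -0.0
t: 17.62
eef_pos: [0.4696, -0.29, 0.0743]
tcp_rot: [0.999, -0.046, 0.0, 0.0]
force: [0.6, 0.4, -0.1]
grip_width: 0.001
```

```bash
python3 -m handwheel '[[0,2,0,0,0,0,0],[0,4,0,0,0,0,0],[0,6,0,0,0,0,0],[0,6,0,0,0,0,0]]'; python3 -m handwheel '[[0,1,0,0,0,0,0],[0,2,0,0,0,0,0],[0,2,0,0,0,0,0]]'
```

```text
t: 18.12
eef_pos: [0.4755, -0.29, 0.0743]
tcp_rot: [0.999, -0.046, 0.0, -0.0]
force: [-0.2, 0.1, -0.1]
grip_width: -0.001
t: 18.5
eef_pos: [0.4773, -0.2899, 0.0743]
tcp_rot: [0.999, -0.046, 0.0, -0.0]
force: [-1.1, 0.1, -0.9]
grip_width: -0.002
```

```bash
python3 -m handwheel '[[0,1,0,0,0,0,0],[0,2,0,0,0,0,0],[0,2,0,0,0,0,0]]';python3 -m handwheel '[[0,1,0,0,0,0,0],[0,2,0,0,0,0,0],[0,2,0,0,0,0,0]]'
```

```text
t: 18.88
eef_pos: [0.4794, -0.2899, 0.0743]
tcp_rot: [0.999, -0.046, 0.0, -0.0]
force: [-0.6, 0.8, -0.1]
grip_width: -0.005
t: 19.25
eef_pos: [0.4814, -0.2899, 0.0743]
tcp_rot: [0.999, -0.046, 0.0, 0.0]
force: [-0.3, -0.2, 0.1]
grip_width: -0.0
```

```bash
python3 -m handwheel '[[0,1,0,0,0,0,0],[0,2,0,0,0,0,0],[0,3,0,0,0,0,0],[0,3,0,0,0,0,0]]';python3 -m handwheel '[[0,1,0,0,0,0,0],[0,2,0,0,0,0,0],[0,2,0,0,0,0,0]]'
```

```text
t: 19.75
eef_pos: [0.4842, -0.29, 0.0743]
tcp_rot: [0.999, -0.046, -0.0, -0.0]
force: [-1.5, 0.7, -1.1]
grip_width: -0.002
t: 20.12
eef_pos: [0.4845, -0.2899, 0.0742]
tcp_rot: [0.999, -0.046, -0.002, -0.0]
force: [-5.6, -0.4, 1.8]
grip_width: 0.002
```

```bash
python3 -m handwheel '[[0,1,0,0,0,0,0],[0,2,0,0,0,0,0],[0,2,0,0,0,0,0]]'
```

```text
t: 20.5
eef_pos: [0.4846, -0.2899, 0.0742]
tcp_rot: [0.999, -0.046, -0.004, -0.0]
force: [-10.1, -2.3, 5.5]
grip_width: 0.001
```

The hatch is on its stop (10 N, with the position no longer advancing). Backing off and checking.

```bash
python3 -m handwheel '[[0,-10,0,0,0,0,0],[0,-50,0,0,0,0,0],[0,-100,0,20,0,0,0],[0,-150,0,80,0,0,0],[0,-150,0,120,0,0,0]]'; python3 -m handwheel '[[0,0,0,0,0,0,0],[0,0,0,0,0,0,0],[0,0,0,0,0,0,0],[0,0,0,0,0,0,0]]'; python3 - <<'E'
from h import *
q=viewer.get_image("scene");p=viewer.get_image("wrist")
print(env.get_state()["force"])
h=np.array([.487,-.293,.060]);ax=np.array([.995,-.1,0])
y=np.array([.1,.995,0])
f=q["frame"].copy()
for th in (.9,1.6,1.72,1.85):
    e=h+.08*(-ax*np.cos(th)+[0,0,np.sin(th)]);print(th,proj(q,e).round(1),proj(p,e).round(1),proj(p,e+.031*y).round(1),proj(p,e-.031*y).round(1))
print([(l,[(round(x["score"],2),np.round(x["bbox"]).tolist()) for x in viewer.trace(l,q)[:1]]) for l in ("port","vial","bottle","meter","carton","syringe","store")])
cv2.imwrite("pics/s9.png",np.hstack([cv2.resize(f[110:250,270:410],(400,400),interpolation=cv2.INTER_NEAREST),cv2.resize(p["frame"][60:260,300:500],(400,400))]))
E
```

```text
t: 21.12
eef_pos: [0.3362, -0.2893, 0.1953]
tcp_rot: [0.999, -0.047, 0.0, -0.0]
force: [2.0, -1.8, -0.3]
grip_width: 0.0
t: 21.62
eef_pos: [0.3381, -0.2895, 0.1931]
tcp_rot: [0.999, -0.046, -0.001, -0.001]
force: [-0.0, 0.1, 0.2]
grip_width: -0.001
[ 0.17734527 -0.21588622  0.14087377]
0.9 [349.5 180.4] [410.1 196.8] [415.7 156.3] [404.9 234.4]
1.6 [360.2 159.6] [491.9 204.2] [501.4 161.1] [483.  243.9]
1.72 [361.7 157.1] [504.5 204. ] [514.5 161. ] [495.2 243.6]
1.85 [363.3 154.9] [516.5 203.2] [527.  160.5] [506.8 242.5]
[('port', [(0.96, [361.0, 174.0, 21.0, 30.0])]), ('vial', [(0.75, [328.0, 240.0, 53.0, 12.0])]), ('bottle', [(0.82, [239.0, 167.0, 12.0, 32.0])]), ('meter', [(0.55, [349.0, 280.0, 50.0, 61.0])]), ('carton', [(0.94, [186.0, 157.0, 39.0, 36.0])]), ('syringe', [(0.68, [279.0, 168.0, 37.0, 28.0])]), ('store', [(0.7, [283.0, 169.0, 47.0, 52.0])])]
```

View pics/s9.png

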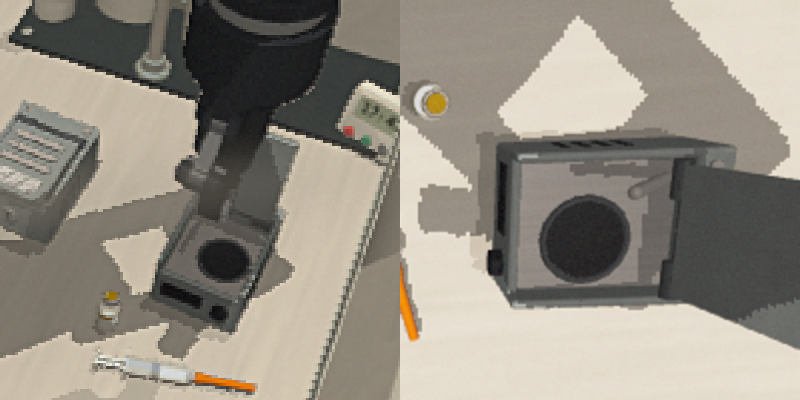

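The hatch stands back, its edge beyond column 500 in the wrist view. The vial and syringe are in place, and the store is shut. I'll settle the lean angle numerically from the wrist mask.

```bash
python3 - <<'E'
from h import *
p=viewer.get_image("wrist");r=viewer.trace("port",p)[0];print(r["score"],r["bbox"],np.where(r["mask"].any(0))[0][[0,-1]])
for row in (180,205,230):
    g=cv2.cvtColor(p["frame"],cv2.COLOR_BGR2GRAY)[row-1:row+2,490:545].mean(0).astype(int);print(row,g.tolist())
s=viewer.get_image("scene")
g=viewer.trace("vial",s);print([(x["score"],x["bbox"]) for x in g])
E
```

```text
0.92 [481.3, 185.8, 91.4, 91.8] [434 525]
180 [71, 73, 75, 73, 71, 73, 72, 71, 72, 72, 73, 71, 72, 72, 74, 73, 74, 71, 74, 76, 72, 72, 82, 95, 105, 106, 111, 110, 111, 106, 109, 160, 229, 223, 223, 222, 223, 222, 223, 222, 223, 223, 223, 222, 222, 223, 223, 222, 222, 223, 223, 223, 223, 223, 223]
205 [73, 74, 75, 75, 74, 74, 87, 85, 86, 72, 98, 99, 98, 97, 82, 107, 103, 125, 154, 178, 176, 170, 166, 164, 162, 162, 175, 226, 224, 224, 224, 223, 223, 224, 223, 222, 223, 223, 223, 224, 224, 224, 223, 223, 223, 224, 223, 223, 224, 224, 224, 224, 225, 224, 224]
230 [176, 156, 136, 114, 104, 106, 106, 109, 108, 107, 109, 108, 105, 150, 174, 171, 171, 167, 163, 161, 161, 183, 226, 223, 222, 222, 220, 220, 222, 222, 222, 221, 221, 221, 221, 222, 221, 221, 221, 221, 221, 221, 221, 221, 220, 221, 221, 221, 221, 221, 221, 221, 221, 222, 222]
[(0.64, [239.2, 168.6, 15.3, 29.1]), (0.39, [308.0, 217.6, 2.0, 8.5])]
```

The mid-edge at row 205 is at about column 512, between the predictions for 1.72 (504) and 1.85 (516). The force at the stop agrees with this, and the robot is clear, so I'm handing in.

```bash
python3 -c "
from h import *
print(env.get_state()['force'],env.get_state()['t']);print(env.sign_off())"
```

```text
[-0.71850532  0.47298235 -0.12004457] 22.275
the job is handed in; nothing more can be done
None
```

The counter's hatch is open and leaning back past upright, and I handed the job in at about 22.3 s of the 45 s allowed.

- **Press:** I pressed the plate once, down to its hard stop at about 9 N, and lifted off. The pictures then showed the hatch popped up. I waited over a second without touching it, but did not measure its angle while it stood ajar.
- **Push:** I pushed the front edge on until it met its stop at about 10 N, then backed off.
- **Last checks:** From the wrist picture the hatch stands at about 1.8 rad. That is good to only a few hundredths, since it depends on my hinge estimate. The force was back to noise. In the last pictures the other case's hatch looked shut, and the vial and syringe showed no shift.

**Disagreements and gaps:**
- **Fingertip height:** contact came with the reported tool point at z ≈ 0.034 m instead of 0.065 m, so the fingertips are about 31 mm above that point. I found this from the pictures and by touch and allowed for it.
- **First height measurement:** it gave about 0.026 m for the hatch top because the two views were too close together. A second measurement gave 0.065–0.074 m, in line with the text.
- **Networks:** they mislabelled the vial and syringe in the last scene picture, so I checked those two by eye. I did not compare the bottle, carton and meter closely; their last boxes were within 1–2 pixels of where they began.

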